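Release a roller from its inspection fixture and lay it in V-blocks

ROBOT

A 6-joint arm with a two-finger parallel gripper is mounted at the origin on the work surface. World frame = base frame: x ahead of the robot, y to its left, z up, the work surface at z = 0. Lengths are in mm, angles in rad, forces in N, time in s.
With the tool pointing down it reaches from about 350 to 775 mm from the base axis. Payload 7.3 kg.
Tool frame: the origin (TCP) lies midway between the tips of the shut fingers; the grasp point (between the pads) lies 19 mm behind it; z points along the fingers, y is the line along which they close (so a half turn about z gives the same grasp; the last joint's range is limited). The gripper opens to 92 mm and grips with 3 to 60 N. Pads are 19 mm wide; open, the fingers measure 130 mm over their backs; the gripper's body (75 mm by 190 mm) begins 47 mm behind the grasp point.
Start: joints at [-1.255, 0.342, 1.524, -0, 1.275, -0.146], TCP at [233.943, -470.016, 226.741] pointing down, gripper open.
Joint ranges: [-2.53, 2.53], [-0.77, 2.02], [0.04, 2.7], [-1, 4.14], [0.28, 2.66], [-3.11, 3.11]. Speed limits (rad/s): [2.57, 2.57, 3.14, 3.14, 3.14, 3.14].

INTERFACE

Orientations are given as [roll, pitch, yaw] about the fixed x, y, z axes, in that order (R = Rz(yaw) Ry(pitch) Rx(roll)).
In Python, from plant import bot gives the robot as it stands. The module is installed in compiled form; this text tells all that it offers.
- The arm moves only by the shell command python3 -m crank 'ROWS' [OPENING]. ROWS is JSON, a list of rows, each a list of 6 numbers: the shift along the tool's x, y, z in m, then the turn, a rotation vector about the tool's x, y, z in rad. In form: [[dx, dy, dz, wx, wy, wz], ...]. A call has 1 to 5 rows; each row shifts and turns the commanded pose from where the row before left it, along the tool's axes as they then stand; what a row does not reach is not made up. A row lasts 1/8 s, in which the tool goes at most 62.5 mm and 10.7 degrees, less where a joint would pass 70% of its speed; a pose out of reach is approached as far as the arm can. A call is refused whole if a number of a shift passes 0.0625 or a number of a turn 0.188, either way. A call with a gripper value outside its range is refused whole. OPENING is the opening in per cent of the stroke, from 0 (shut) to 100 (fully open), set as the call begins (- or left out, the last holds). The fingers move at their own pace and stop on an object; the grip force is fixed at half the most. Time passes only in rows, so rows that do not move let the fingers close. It gives the time, the measured TCP pose, the force, the opening and the grip force at its end, in the units of the state.
- bot.get_obs(): the state, without advancing time (a new reading comes with each control period).
- bot.capture(name): name is "side" or "top"; returns a dict with "color" (420x560x3 uint8, blue, green, red), "fov_y" (degrees; the focal length in pixels is half the picture's height over the tangent of half this angle, whatever the lens; pixels are square), "cx", "cy" (the principal point, pixels), "extrinsics" (4x4, takes a point from world to camera coordinates). Camera axes: x right, y up, looking along -z (the intrinsics and any distortion apply to the point x, -y, -z); pixel columns grow to the right and rows downward; lengths in mm; the calibration is good to about 2 mm. A picture is of the moment at which its call begins. There is no depth.
- bot.close_job(): hands the job in; it is judged then, once.
The state is a dict: "time": time; "joint_positions": joint angles; "dq": joint speeds; "tau": joint torques, N m; "tool_pos": TCP position; "tcp_rot": TCP orientation; "contact_force": force on the tool from outside, world axes, zero at the start; "moment": the same for the moment, N m; "grip_width": finger opening in mm; "finger_force": force on a finger pad.
Only numpy, scipy, OpenCV 4.12 (cv2) and the standard library are available. Lean on these libraries where they do the work, as an engineer would, in place of code of your own. Each camera call takes 0.05 s, during which the arm holds its last target. There are 200 camera calls.

TASK

Flip the cam lever of the roller fixture open, upright or beyond, then ease the roller forward over the small lips and lower it down out of its open-ended slots. Lay it by its two axle ends in the pair of V-blocks, keeping hold of it until it is seated, then let go; leave the lever open, do not let the roller touch the table, and leave the other things alone.

Things in the scene. Friction and masses are not known exactly. Their poses are not given: they have to be found in the camera images.
- fixture: Fixed aluminium roller fixture. Origin on the table straight below the seated axle; x points to its back (away from the robot at yaw 0), y along the axle, z up. Fixture coordinates below are in mm in this frame. Two cheeks at |y| 62 to 74 carry the axle ends; between them front and underside are open. Posts behind at x 50 to 80, |y| 56 to 80; base plate 15 thick at x 20 to 120, |y| below 95.
- seat (a point): Centre of the seated axle, fixture (0, 0, 220). In each cheek the slot has its back wall at x 7, floor z 214, roof z 236 (the 12 mm axle can be lifted 10). It runs forward over a lip, top z 217, then straight down a drop leg 17 wide, open at its lower end. With its centre below z 175 the axle is clear of everything and can be taken away forward.
- slot_roof (a point): Front end of the slot roof, fixture (-60, 0, 236). Under it a steel guide, hand-set, alike on both sides, stays put but its setting is not reported: lip front edge at x -16 to -26, the drop leg's front wall always 17 mm ahead of that (x -33 to -43), reaching from the roof down to z 188. So feel: axle lifted 5 to 7, forward with a few newtons till it meets the front wall, back off 2, lower.
- beam_edge (a point): Middle of the lower front edge of a cross beam over the roller, fixture (50, 0, 296); the beam is 30 deep, 20 high, 160 wide. It blocks a gripper coming straight down: take the roller with the tool tilted 28 to 40 degrees, fingers pointing down and to the fixture's back, closing across the barrel's diameter.
- cam_lever (a joint): Cam lever, rad: 0 closed (arm level towards fixture -x; a steel nose hangs in the +y cheek's slot ahead of the axle and locks it), 1.57 arm upright, 1.9 end stop. Swings up and back about an axis along the fixture's y through x -10, z 254 mm. Stays where left; takes 0.35 N m (4 N at the grip). Starts at 0 to 0.12; above 1.4 it is open and the axle free.
- lever_grip (a point): Centre of the black cross-grip at the lever's end: a cylinder 16 mm in diameter and 26 mm long, lying along the fixture's y at y 122 (outside the +y cheek), 88 mm from the lever's axis. Pinched by its two ends (fingers closing along the fixture's y) it can turn between the fingers.
- roller: Loose roller, 0.28 to 0.52 kg: aluminium barrel 36 mm in diameter, 110 mm long, with a steel axle 12 mm in diameter, 156 mm long overall. Origin at its centre, y along the axle; it may be turned about that axis.
- cradle: Fixed pair of steel V-blocks on a plate 80 x 170 x 12 mm. Origin on the table under its middle; y along the axle to be laid in. Blocks at |y| 60 to 76 mm, 90 degree Vs 27 mm wide at the mouth, rims 80 mm high, free space between. The seated axle's centre is 75 mm above the origin; the barrel has 5 mm play lengthwise between the blocks; either end may be at +y.
- ref_sphere: Bystander: reference ball of 25 mm on a steel stand 48 mm in diameter, 100 mm high. Origin under its foot.
- chuck: Bystander: three-jaw chuck lying on its back, 150 mm in diameter, 84 mm high. Origin under its middle.
- wrench: Bystander: wrench 140 mm long lying flat. Origin under its middle.

How it is judged:
By the outcome, as a careful person would: the job done as asked, in the order asked, and still so for the second after the job is handed in, with the robot touching nothing.
It also fails if it takes over 64 s, if anything falls off the work surface, if the arm or the gripper's body presses on something with over 40 N, if the wrist force passes 120 N, or if a joint passes its speed limit or range.

## Working session

There is one attempt and no reset: what is moved stays moved. The work goes in short steps, Python scripts to look and compute and a shell command to move; the robot and the scene stay as the last step left them, time stands still between calls to the robot, and variables do not carry over. Pictures are saved under pics/ and viewed, at most 10 in all, crops included, and the job is handed in when it is done.

```bash
mkdir -p pics
python3 - <<'E'
from plant import bot
import cv2
for n in("side","top"):
    c=bot.capture(n); cv2.imwrite(f"pics/{n}0.png",c["color"]); print(n,{k:v for k,v in c.items() if k!="color"})
print(bot.get_obs())
E
```

```text
side {'fov_y': 51.19058529498475, 'cx': 281.83291935189555, 'cy': 204.43420803807555, 'extrinsics': array([[-9.87516046e-01, -1.56256332e-01,  1.99001701e-02,
         6.15451965e+02],
       [ 1.20705945e-01, -6.69498761e-01,  7.32940301e-01,
        -1.56040349e+02],
       [-1.01203424e-01,  7.26192377e-01,  6.80001837e-01,
        -1.14625989e+03],
       [ 0.00000000e+00,  0.00000000e+00,  0.00000000e+00,
         1.00000000e+00]])}
top {'fov_y': 54.48711222077969, 'cx': 277.2529819887241, 'cy': 215.22789605243253, 'extrinsics': array([[ 6.96584768e-03, -9.99426545e-01,  3.31369660e-02,
         7.24398240e+01],
       [ 9.80870097e-01,  1.32757421e-02,  1.94210217e-01,
        -6.42541400e+02],
       [-1.94538764e-01,  3.11502202e-02,  9.80400088e-01,
        -9.98820497e+02],
       [ 0.00000000e+00,  0.00000000e+00,  0.00000000e+00,
         1.00000000e+00]])}
{'time': 0.1, 'joint_positions': array([-1.25497074e+00,  3.42655191e-01,  1.52489904e+00, -1.76142225e-05,
        1.27541083e+00, -1.46008071e-01]), 'dq': array([ 0.00045285, -0.00227849, -0.00112114, -0.00085443, -0.00187882,
        0.00093826]), 'tau': array([ 2.45959767e-03, -4.32002628e+01, -2.44694245e+01,  7.19925016e-02,
        5.26732416e-02, -4.73030127e-05]), 'tool_pos': array([ 233.83413737, -469.65067403,  226.12118692]), 'tcp_rot': array([-3.14023239e+00, -1.83007011e-04,  4.61838675e-01]), 'contact_force': array([-0.61520732, -0.10544156, -0.3774348 ]), 'moment': array([-0.00148826, -0.05489021,  0.02133224]), 'finger_force': 0.0, 'grip_width': 92.18722398650233}
```

View pics/side0.png

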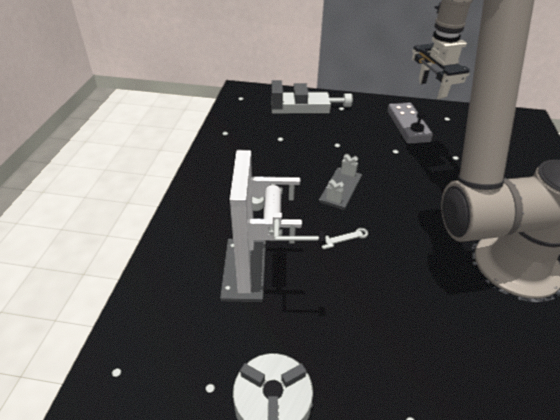

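View pics/top0.png

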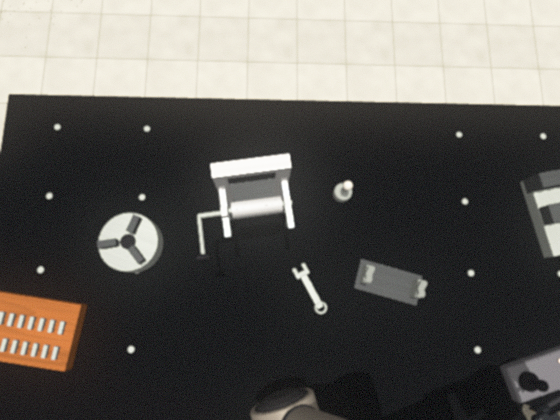

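The side view shows the fixture at about (265,220), the cradle at (342,180) and the lever at (300,238). The top view shows the fixture at (255,190), the cradle at (390,282) and the wrench between them. Next I'll enlarge these.

Run:
```python
import cv2,numpy as np
s=cv2.imread("pics/side0.png");t=cv2.imread("pics/top0.png")
def f(im,x,y,w,h,k):
    c=cv2.resize(im[y:y+h,x:x+w],None,fx=k,fy=k,interpolation=cv2.INTER_CUBIC)
    c=(255*(c/255.)**.5).astype('uint8')
    for i in range(0,w,10): cv2.putText(c,str(x+i) if i%20==0 else '|',(i*k,9),0,.3,(0,255,255),1)
    for i in range(10,h,10): cv2.putText(c,str(y+i)+'-' ,(0,i*k+3),0,.3,(0,255,255),1)
    return c
# top: fixture 190..300 x150..265 ; cradle 350..435x250..310
a=np.zeros((600,800,3),'uint8')
c=f(t,190,145,115,120,5);a[:600,:575]=c
cv2.imwrite("pics/a.png",a[:, :575])
b=np.zeros((600,800,3),'uint8')
c=f(s,215,145,110,160,4)[:600];b[:c.shape[0],:440]=c[:600]
c=f(t,350,250,88,60,4);b[:240,445:797]=c
c=f(s,315,148,50,64,5);b[250:570,445:695]=c
cv2.imwrite("pics/b.png",b)
```

```text
(no output)
```

View pics/a.png

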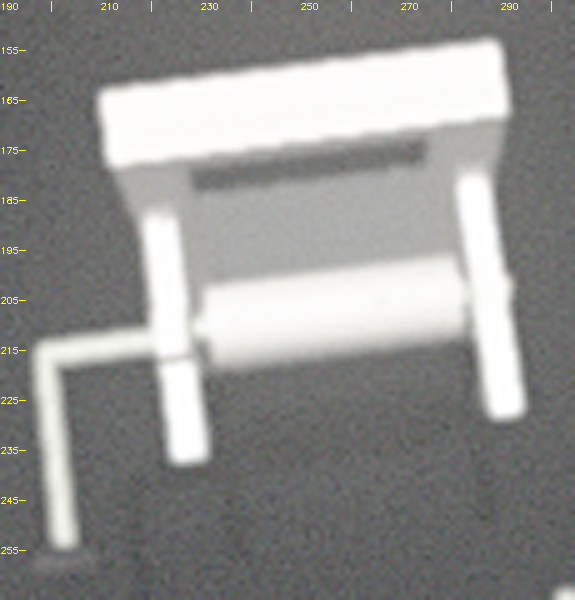

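View pics/b.png

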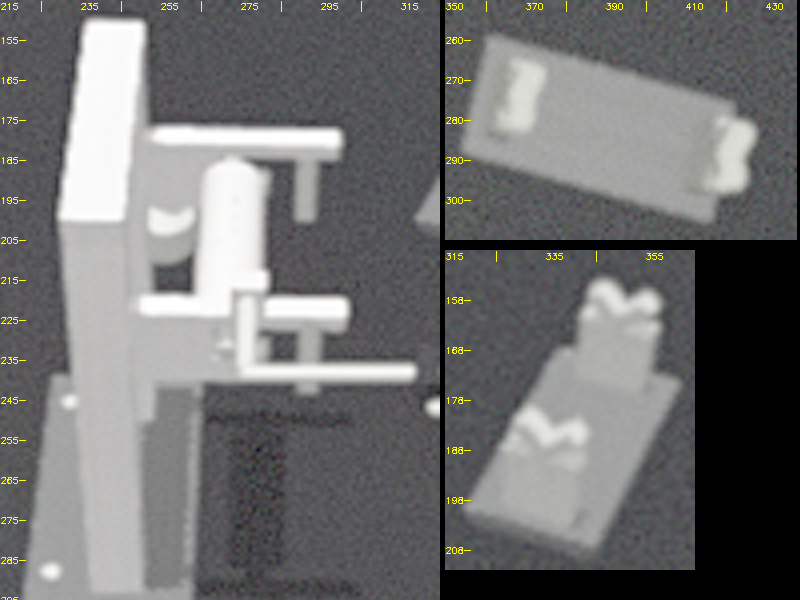

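```bash
cat > lib.py <<'E'
import numpy as np,json
from plant import bot
def cams():
    r={}
    for n in("side","top"):
        c=bot.capture(n); h=c["color"].shape[0]
        r[n]=dict(f=h/2/np.tan(np.radians(c["fov_y"])/2),cx=c["cx"],cy=c["cy"],E=c["extrinsics"],im=c["color"])
    return r
def proj(c,p,k1=0):
    q=(c["E"]@np.c_[np.atleast_2d(p),np.ones(len(np.atleast_2d(p)))].T)[:3]
    x,y=q[0]/-q[2],-q[1]/-q[2]; d=1+k1*(x*x+y*y)
    return np.c_[c["cx"]+c["f"]*x*d,c["cy"]+c["f"]*y*d]
def W(v,p):
    p=np.atleast_2d(p).astype(float);c,s=np.cos(v[2]),np.sin(v[2])
    return np.c_[v[0]+c*p[:,0]-s*p[:,1],v[1]+s*p[:,0]+c*p[:,1],p[:,2]]
E
python3 - <<'E'
from lib import *
from scipy.optimize import least_squares as LS
C=cams()
for n in C: print(n,C[n]["f"],-C[n]["E"][:3,:3].T@C[n]["E"][:3,3])
ft=[([80,80,316],209.6,163),([50,80,316],211.4,178),([50,-80,316],292,168),([80,-80,316],290,153),([0,0,220],257.1,207.4)]
fs=[([80,80,316],229.5,200),([50,80,316],246.2,200),([50,-80,316],251.2,150),([80,-80,316],235.75,150)]
ct=[([40,85,12],360.5,258.75),([40,-85,12],422.5,275.75),([-40,-85,12],417.5,305.5),([-40,85,12],354.3,288)]
cs=[([40,-85,12],338,167.4),([-40,-85,12],362.4,174.2),([-40,85,12],345.6,208.4),([40,85,12],319.4,200)]
def res(v,t,s,k):
    r=[]
    for n,o,kk in(("top",t,k[0]),("side",s,k[1])):
        r+=[proj(C[n],W(v,[a[0] for a in o]),kk)-np.array([a[1:] for a in o])]
    return np.vstack(r)
g=[650,0,0];h=[500,-200,-.2]
for nm,fun,x0 in(("pin",lambda v:np.r_[res(v[:3],ft,fs,(0,0)).ravel(),res(v[3:6],ct,cs,(0,0)).ravel()],g+h),("k1",lambda v:np.r_[res(v[:3],ft,fs,v[6:]).ravel(),res(v[3:6],ct,cs,v[6:]).ravel()],g+h+[0,0])):
    o=LS(fun,x0,loss='soft_l1');print(nm,o.x.round(3),o.cost);print(fun(o.x).reshape(-1,2).round(1).tolist())
E
```

```text
side 438.39624032630906 [510.59826308 824.10464008 881.57949334]
top 407.8528758533555 [ 435.4357358   112.04197538 1101.63137225]
pin [ 6.28043e+02  1.31149e+02  1.52000e-01  4.73636e+02 -2.19467e+02
 -2.58000e-01] 6.494830323783876
[[0.5, 0.6], [0.5, -0.1], [-0.8, -0.5], [-1.0, 0.5], [-1.1, -0.3], [0.5, -1.1], [-0.5, -0.8], [-0.8, 0.0], [1.0, -0.2], [0.1, 0.5], [-0.4, 0.4], [-1.2, 0.2], [-0.4, 0.5], [-0.4, -0.4], [-0.8, -0.6], [-0.4, -1.5], [0.0, -1.0]]
k1 [ 6.27726e+02  1.31213e+02  1.52000e-01  4.75065e+02 -2.17417e+02
 -2.54000e-01  6.80000e-02  3.73000e-01] 5.329541025911305
[[0.3, 0.6], [0.3, -0.1], [-0.8, -0.3], [-1.0, 0.5], [-1.1, -0.2], [0.4, -1.1], [-0.5, -0.8], [-0.8, -0.4], [0.7, -0.7], [-0.4, 0.3], [0.2, 0.3], [-0.4, 0.5], [-0.8, 0.4], [-0.5, -0.4], [-0.3, -0.7], [-0.3, -1.1], [-0.3, -0.5]]
```

```bash
cat >> lib.py <<'E'
from scipy.spatial.transform import Rotation as Ro
FX=np.array([628,131.2,.152]); CR=np.array([474.3,-218.5,-.256])
def tool(frame,yawoff,tilt):   # tilt about tool x, fingers towards frame's +x
    return Ro.from_euler('xyz',[np.pi,0,frame[2]+yawoff])*Ro.from_rotvec([-tilt,0,0])
def go(p,R,back=19):           # p: grasp point, world
    o=bot.get_obs(); Rc=Ro.from_euler('xyz',o["tcp_rot"]); p=np.array(p,float).ravel()
    tcp=p+R.as_matrix()[:,2]*back
    rv=(Rc.inv()*R).as_rotvec(); d=tcp-o["tool_pos"]
    print("turn",rv.round(3),"shift_now(mm)",Rc.inv().apply(d).round(1),"shift_after_turn",R.inv().apply(d).round(1),"F",o["contact_force"].round(1),"w",round(o["grip_width"],1),"t",round(o["time"],2))
def where(frame,back=19):
    o=bot.get_obs(); R=Ro.from_euler('xyz',o["tcp_rot"]).as_matrix(); g=o["tool_pos"]-R[:,2]*back
    c,s=np.cos(frame[2]),np.sin(frame[2]); d=g-[frame[0],frame[1],0]
    print("grasp",[round(float(v),1) for v in(c*d[0]+s*d[1],-s*d[0]+c*d[1],g[2])],"F",o["contact_force"].round(1),"w",round(o["grip_width"],1),"ff",round(o["finger_force"],1),"t",round(o["time"],2),"j",o["joint_positions"].round(2))
E
python3 - <<'E'
from lib import *
C=cams()
for a in(0,.06,.12):
    p=W(FX,[-10-88*np.cos(a),122,254+88*np.sin(a)]); print(p,proj(C["top"],p),proj(C["side"],p))
print("meas top 203,257")
go(W(FX,[-98,122,330]),tool(FX,0,0))
E
```

```text
[[512.65724233 236.95466067 254.        ]] [[203.44999918 257.46664436]] [[321.50559401 238.66635504]]
[[512.81376905 236.97863767 259.27683257]] [[203.0705119  257.15188126]] [[321.64568975 236.81417884]]
[[513.28278588 237.05048239 264.53467424]] [[202.67062074 256.6805599 ]] [[321.62256467 234.95020731]]
meas top 203,257
turn [-0.   -0.    0.31] shift_now(mm) [ 564.5 -508.6  -84.2] shift_after_turn [ 382.6 -656.5  -84.5] F [-0.1 -0.6 -0.4] w 92.0 t 0.3
```

```bash
python3 -m crank '[[0,0,-0.03,0,0,0.155],[0,0,-0.03,0,0,0.155],[0.027,-0.045,-0.005,0,0,0],[0.027,-0.045,-0.005,0,0,0],[0.027,-0.045,-0.005,0,0,0]]' 60; python3 -m crank '[[0.027,-0.047,-0.002,0,0,0],[0.027,-0.047,-0.002,0,0,0],[0.027,-0.047,-0.002,0,0,0],[0.027,-0.047,-0.002,0,0,0],[0.027,-0.047,-0.002,0,0,0]]'; python3 -m crank '[[0.027,-0.047,-0.002,0,0,0],[0.027,-0.047,-0.002,0,0,0],[0.027,-0.047,-0.002,0,0,0],[0.027,-0.047,-0.002,0,0,0],[0,0,0,0,0,0]]'
python3 - <<'E'
from lib import *
go(W(FX,[-98,122,310]),tool(FX,0,0))
where(FX)
E
```

```text
time: 0.92
tool_pos: [293.9, -322.8, 301.9]
tcp_rot: [3.141, -0.0, 0.151]
contact_force: [0.9, -0.1, 0.4]
grip_width: 55.8
finger_force: 0.0
time: 1.55
tool_pos: [391.8, -69.9, 312.0]
tcp_rot: [3.141, -0.001, 0.152]
contact_force: [0.9, -1.1, -0.1]
grip_width: 55.3
finger_force: 0.0
time: 2.17
tool_pos: [470.2, 133.6, 319.2]
tcp_rot: [-3.141, 0.0, 0.157]
contact_force: [0.2, 0.1, 0.0]
grip_width: 55.0
finger_force: 0.0
turn [-0.001  0.     0.005] shift_now(mm) [ 58.  -95.5  28.2] shift_after_turn [ 57.6 -95.7  28.2] F [0.2 0.1 0. ] w 55.0 t 2.17
grasp [-155.6, 26.2, 338.2] F [0.2 0.1 0. ] w 55.0 ff 0.0 t 2.17 j [0.12 0.22 1.44 0.   1.48 1.53]
```

```bash
python3 -m crank '[[0.029,-0.048,0,0,0,0],[0.029,-0.048,0,0,0,0],[0,0,0.028,0,0,0],[0,0,0,0,0,0]]'
python3 - <<'E'
from lib import *
import cv2
where(FX)
C=cams(); o=[]
for n,x,y in(("top",165,205),("side",270,180)):
    c=C[n]["im"][y:y+90,x:x+75]; c=cv2.resize(c,None,fx=5,fy=5,interpolation=2); o.append((255*(c/255.)**.5).astype('uint8'))
cv2.imwrite("pics/c.png",np.hstack(o))
p=W(FX,[-98,122,254]);print(proj(C["top"],p),proj(C["side"],p))
E
```

```text
time: 2.68
tool_pos: [511.6, 233.5, 289.5]
tcp_rot: [3.14, 0.005, 0.152]
contact_force: [-0.5, -0.6, 0.9]
grip_width: 55.1
finger_force: 0.0
grasp [-99.5, 118.7, 308.5] F [-0.5 -0.6  0.9] w 55.1 ff 0.0 t 2.67 j [ 0.29  0.38  1.3  -0.    1.47  1.71]
[[203.44999918 257.46664436]] [[321.50559401 238.66635504]]
```

View pics/c.png

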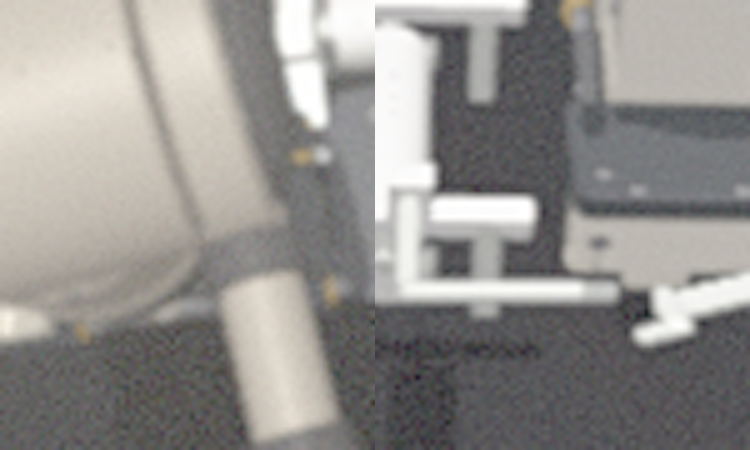

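The arm hides the grip from the top camera. The side view shows the lever arm ending at about (393,292 in the crop), level, and the gripper just right of it. I'll descend and pinch.

```bash
python3 -m crank '[[0.001,-0.003,0.026,0,-0.003,0],[0,0,0.026,0,0,0],[0,0,0,0,0,0]]'; python3 -m crank '[[0,0,0,0,0,0],[0,0,0,0,0,0],[0,0,0,0,0,0],[0,0,0,0,0,0]]' 10
python3 - <<'E'
from lib import *
where(FX)
E
```

```text
time: 3.15
tool_pos: [512.7, 236.3, 239.5]
tcp_rot: [3.141, 0.005, 0.15]
contact_force: [-0.2, -0.8, 0.8]
grip_width: 55.3
finger_force: 0.0
time: 3.65
tool_pos: [513.3, 237.9, 240.4]
tcp_rot: [-3.141, 0.002, 0.152]
contact_force: [0.2, 1.9, 2.1]
grip_width: 25.4
finger_force: 30.0
grasp [-97.2, 122.8, 259.4] F [0.2 1.9 2.1] w 25.4 ff 30.0 t 3.65 j [0.3  0.41 1.38 0.   1.35 1.72]
```

```bash
python3 -m crank '[[0.0017,0,-0.0148,0,0,0],[0.0042,0,-0.0143,0,0,0],[0.0066,0,-0.0134,0,0,0],[0.0087,0,-0.0121,0,0,0],[0.0107,0,-0.0105,0,0,0]]'; python3 -m crank '[[0.0123,0,-0.0085,0,0,0],[0.0135,0,-0.0063,0,0,0],[0.0144,0,-0.0039,0,0,0],[0.0149,0,-0.0014,0,0,0],[0.0149,0,0.0011,0,0,0]]';python3 -m crank '[[0,0,0,0,0,0],[0,0,0,0,0,0]]'
python3 - <<'E'
from lib import *
where(FX)
E
```

```text
time: 4.28
tool_pos: [542.9, 242.4, 304.5]
tcp_rot: [3.142, 0.009, 0.153]
contact_force: [-4.2, 2.3, -7.1]
grip_width: 25.4
finger_force: 30.0
time: 4.9
tool_pos: [613.1, 253.1, 326.1]
tcp_rot: [-3.141, 0.004, 0.153]
contact_force: [-5.6, 1.4, 4.9]
grip_width: 25.2
finger_force: 30.0
time: 5.15
tool_pos: [614.7, 253.3, 325.9]
tcp_rot: [-3.141, -0.001, 0.152]
contact_force: [1.7, 2.9, 6.2]
grip_width: 25.4
finger_force: 30.0
grasp [5.3, 122.7, 344.9] F [1.7 2.9 6.2] w 25.4 ff 30.0 t 5.15 j [0.28 0.58 0.87 0.   1.69 1.69]
```

```bash
python3 -m crank '[[0,0,0,0,0,0],[0,0,0,0,0,0],[0,0,-0.04,0,0,0],[0,0,-0.04,0,0,0],[-0.05,0.02,0,0,0,0]]' 60; python3 -m crank '[[-0.045,0.04,0,0,0,-0.17],[0,0,0,0,0,-0.175],[0,0,0,0,0,-0.175],[0,0,0,0,0,-0.175],[0,0,0,0,0,-0.175]]';python3 -m crank '[[0,0,0,0,0,-0.175],[0,0,0,0,0,-0.175],[0,0,0,0,0,-0.175],[0,0,0,0,0,-0.175],[0,0,0,0,0,0]]'
python3 - <<'E'
from lib import *
where(FX); T=tool(FX,np.pi/2,np.radians(39)); g=W(FX,[0,0,222])[0]
go(g-T.as_matrix()[:,2]*110,T)
E
```

```text
time: 5.78
tool_pos: [573.5, 226.7, 405.0]
tcp_rot: [-3.141, -0.006, 0.152]
contact_force: [1.5, -0.9, -0.4]
grip_width: 55.0
finger_force: 0.0
time: 6.4
tool_pos: [529.2, 178.8, 403.7]
tcp_rot: [-3.139, 0.003, 1.027]
contact_force: [-0.7, 0.5, -0.1]
grip_width: 55.1
finger_force: 0.0
time: 7.02
tool_pos: [529.3, 178.9, 403.6]
tcp_rot: [-3.138, 0.0, 1.72]
contact_force: [0.3, -0.5, -0.4]
grip_width: 54.8
finger_force: 0.0
grasp [-90.2, 62.1, 422.6] F [ 0.3 -0.5 -0.4] w 54.8 ff 0.0 t 7.03 j [ 0.19  0.35  1.04 -0.    1.76  0.04]
turn [-0.684  0.001 -0.003] shift_now(mm) [-62.   33.6 110.8] shift_after_turn [-62.1 -44.1 107. ] F [ 0.3 -0.5 -0.4] w 54.8 t 7.03
```

```bash
python3 -m crank '[[-0.031,0,0,-0.171,0,0],[-0.031,0,0,-0.171,0,0],[0,0,0,-0.171,0,0],[0,0,0,-0.171,0,0],[0,0,0,0,0,0]]'; python3 -m crank '[[0,-0.022,0.05,0,0,0],[0,-0.022,0.05,0,0,0],[0,0,0,0,0,0]]'
python3 - <<'E'
from lib import *
import cv2
where(FX); T=tool(FX,np.pi/2,np.radians(39)); g=W(FX,[0,0,222])[0]
go(g,T)
C=cams(); o=[]
for n,x,y,w in(("top",185,140,120),("side",215,145,110)):
    c=C[n]["im"][y:y+120,x:x+w]; c=cv2.resize(c,None,fx=3.4,fy=3.4,interpolation=2); o.append((255*(c/255.)**.5).astype('uint8'))
cv2.imwrite("pics/d.png",np.hstack(o))
for y in(-55,0,55):
  p=W(FX,[0,y,220]);print(proj(C["top"],p),proj(C["side"],p))
E
```

```text
time: 7.65
tool_pos: [535.5, 117.5, 401.1]
tcp_rot: [2.467, -0.002, 1.719]
contact_force: [0.0, -0.2, 0.8]
grip_width: 55.1
finger_force: 0.0
time: 8.02
tool_pos: [567.5, 122.4, 294.7]
tcp_rot: [2.471, -0.002, 1.721]
contact_force: [-0.4, -0.2, 0.4]
grip_width: 55.1
finger_force: 0.0
grasp [-73.0, 0.5, 309.6] F [-0.4 -0.2  0.4] w 55.1 ff 0.0 t 8.03 j [ 0.04  0.08  1.87  0.14  0.53 -0.2 ]
turn [-0.01  -0.001 -0.003] shift_now(mm) [ -0.5   2.9 114. ] shift_after_turn [ -0.5   1.8 114. ] F [-0.4 -0.2  0.4] w 55.1 t 8.03
[[280.57722063 203.79313279]] [[272.86676748 191.10052741]]
[[255.97356885 207.12119599]] [[272.36890891 207.53651812]]
[[231.18832361 210.4738228 ]] [[271.82762671 225.40606949]]
```

View pics/d.png

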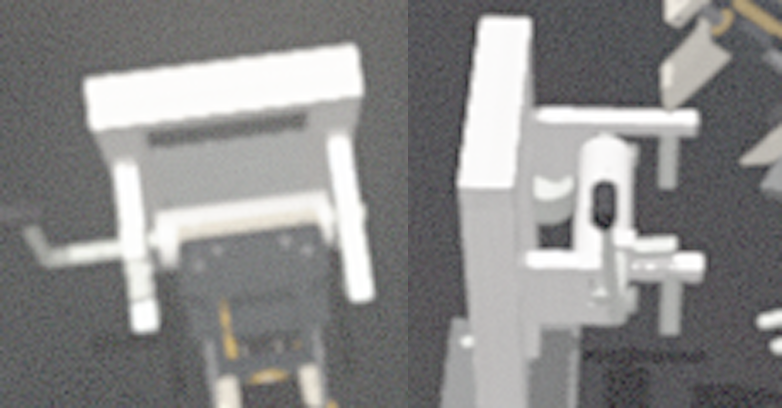

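The top view shows the gripper centred over the barrel. The side view shows the lever upright with its black grip above, and the tilted fingers approaching from the front.

```bash
python3 -m crank '[[-0.0005,0.002,0.03,-0.008,0,0],[0,0,0.03,0,0,0],[0,0,0.03,0,0,0],[0,0,0.012,0,0,0],[0,0,0.012,0,0,0]]' 72; python3 -m crank '[[0,0,0,0,0,0],[0,0,0,0,0,0]]'
python3 - <<'E'
from lib import *
where(FX); T=tool(FX,np.pi/2,np.radians(39)); g=W(FX,[0,0,222])[0]
go(g,T)
E
```

```text
time: 8.75
tool_pos: [641.7, 133.0, 213.5]
tcp_rot: [2.45, 0.0, 1.722]
contact_force: [0.1, -0.5, 0.1]
grip_width: 66.2
finger_force: 0.0
time: 9.0
tool_pos: [640.4, 132.8, 212.5]
tcp_rot: [2.451, 0.0, 1.722]
contact_force: [-0.2, -0.6, 0.1]
grip_width: 65.8
finger_force: 0.0
grasp [0.4, -0.2, 227.2] F [-0.2 -0.6  0.1] w 65.8 ff 0.0 t 9.0 j [ 0.06  0.31  1.84  0.2   0.31 -0.26]
turn [ 0.009  0.001 -0.001] shift_now(mm) [ 0.3 -3.8  3.7] shift_after_turn [ 0.3 -3.7  3.8] F [-0.2 -0.6  0.1] w 65.8 t 9.0
```

```bash
python3 -m crank '[[0,-0.0035,0.003,0.025,0,0],[0,0,0,0,0,0]]'; python3 -m crank '[[0,0,0,0,0,0],[0,0,0,0,0,0],[0,0,0,0,0,0],[0,0,0,0,0,0]]' 20
python3 - <<'E'
from lib import *
where(FX)
E
```

```text
time: 9.25
tool_pos: [639.7, 132.7, 207.3]
tcp_rot: [2.477, 0.0, 1.722]
contact_force: [-0.3, 0.5, 0.3]
grip_width: 66.2
finger_force: 0.0
time: 9.75
tool_pos: [639.4, 132.7, 206.7]
tcp_rot: [2.478, 0.0, 1.722]
contact_force: [0.1, 0.3, -0.1]
grip_width: 35.2
finger_force: 30.0
grasp [-0.2, -0.3, 221.7] F [ 0.1  0.3 -0.1] w 35.2 ff 30.0 t 9.75 j [ 0.06  0.32  1.83  0.17  0.34 -0.23]
```

```bash
python3 -m crank '[[0,0.0012,-0.0016,0,0,0],[0,0.0012,-0.0016,0,0,0],[0,0.0013,-0.0016,0,0,0],[0,0,0,0,0,0]]'
python3 - <<'E'
from lib import *
where(FX)
E
python3 -m crank '[[0,-0.0024,-0.0018,0,0,0],[0,-0.0024,-0.0018,0,0,0],[0,-0.0024,-0.0018,0,0,0],[0,-0.0024,-0.0018,0,0,0],[0,-0.0024,-0.0018,0,0,0]]'; python3 -m crank '[[0,-0.0024,-0.0018,0,0,0],[0,-0.0024,-0.0018,0,0,0],[0,0,0,0,0,0]]';python3 - <<'E'
from lib import *
where(FX)
E
```

```text
time: 10.25
tool_pos: [639.4, 132.7, 213.0]
tcp_rot: [2.478, 0.0, 1.722]
contact_force: [-0.5, 0.4, -5.1]
grip_width: 35.3
finger_force: 30.0
grasp [-0.2, -0.3, 227.9] F [-0.5  0.4 -5.1] w 35.3 ff 30.0 t 10.25 j [ 0.06  0.31  1.82  0.16  0.35 -0.23]
time: 10.88
tool_pos: [624.4, 130.4, 212.7]
tcp_rot: [2.478, 0.0, 1.722]
contact_force: [0.5, 0.7, -4.4]
grip_width: 35.5
finger_force: 30.0
time: 11.25
tool_pos: [618.5, 129.5, 212.6]
tcp_rot: [2.478, 0.0, 1.722]
contact_force: [0.1, -0.0, -5.1]
grip_width: 35.4
finger_force: 30.0
grasp [-21.3, -0.3, 227.5] F [ 0.1 -0.  -5.1] w 35.4 ff 30.0 t 11.25 j [ 0.06  0.28  1.88  0.18  0.33 -0.25]
```

```bash
for i in 1; do python3 -m crank '[[0,-0.0012,-0.0009,0,0,0],[0,-0.0012,-0.0009,0,0,0],[0,-0.0012,-0.0009,0,0,0]]' | grep -E 'pos|force'; python3 -m crank '[[0,-0.0008,-0.0006,0,0,0],[0,-0.0008,-0.0006,0,0,0]]'| grep -E 'pos|force'; done
```

```text
tool_pos: [614.2, 128.8, 212.5]
contact_force: [0.2, -0.4, -5.5]
finger_force: 30.0
tool_pos: [612.3, 128.5, 212.4]
contact_force: [-0.2, 0.7, -4.4]
finger_force: 30.0
```

```bash
python3 -m crank '[[0,-0.0008,-0.0006,0,0,0],[0,-0.0008,-0.0006,0,0,0],[0,0,0,0,0,0]]'| grep -E 'pos|ct_force'
```

```text
tool_pos: [610.3, 128.2, 212.4]
contact_force: [-0.3, -0.4, -5.5]
```

```bash
python3 -m crank '[[0,-0.0008,-0.0006,0,0,0],[0,-0.0008,-0.0006,0,0,0],[0,0,0,0,0,0]]'| grep -E 'pos|ct_force'
```

```text
tool_pos: [608.3, 127.9, 212.4]
contact_force: [0.0, -1.1, -5.3]
```

```bash
python3 -m crank '[[0,-0.0008,-0.0006,0,0,0],[0,-0.0008,-0.0006,0,0,0],[0,0,0,0,0,0]]'| grep -E 'pos|ct_force'
```

```text
tool_pos: [606.9, 127.7, 212.5]
contact_force: [4.4, 1.4, -6.9]
```

```bash
python3 -m crank '[[0,-0.0008,-0.0006,0,0,0],[0,0,0,0,0,0]]'| grep -E 'pos|ct_force'
```

```text
tool_pos: [606.8, 127.6, 212.6]
contact_force: [11.8, 3.9, -11.5]
```

```bash
python3 -m crank '[[0,0.0024,0.0019,0,0,0],[0,0,0,0,0,0],[0,0,0,0,0,0]]'| grep -E 'pos|ct_force'
python3 - <<'E'
from lib import *
where(FX)
E
```

```text
tool_pos: [608.2, 127.9, 212.2]
contact_force: [0.3, 0.0, -4.1]
grasp [-31.8, -0.3, 227.2] F [ 0.3  0.  -4.1] w 35.3 ff 30.0 t 13.62 j [ 0.05  0.26  1.9   0.19  0.33 -0.26]
```

```bash
python3 -m crank '[[0,0.0006,0.0004,0,0,0],[0,-0.0006,0,0.03,0,0],[0,-0.0006,0,0.03,0,0],[0,-0.0006,0,0.03,0,0],[0,-0.0006,0,0.03,0,0]]'| grep -E 'pos|ct_force'; python3 -m crank '[[0,0,0,0,0,0]]'| grep -E 'rot|pos|ct_force'
python3 - <<'E'
from lib import *
where(FX)
E
```

```text
tool_pos: [607.2, 127.7, 211.1]
contact_force: [-0.2, 0.8, -5.6]
tool_pos: [607.7, 127.8, 211.4]
tcp_rot: [2.596, 0.0, 1.722]
contact_force: [-0.4, 0.1, -5.4]
grasp [-30.4, -0.3, 227.6] F [-0.4  0.1 -5.4] w 34.9 ff 30.0 t 14.38 j [ 0.06  0.28  1.8   0.1   0.52 -0.16]
```

```bash
python3 -m crank '[[0,-0.001,0.0017,0,0,0],[0,-0.001,0.0017,0,0,0],[0,-0.001,0.0017,0,0,0],[0,-0.001,0.0017,0,0,0]]'| grep -E 'pos|ct_force'; python3 -m crank '[[0,-0.001,0.0017,0,0,0],[0,-0.001,0.0017,0,0,0],[0,-0.001,0.0017,0,0,0],[0,0,0,0,0,0]]'| grep -E 'rot|pos|ct_force'
python3 - <<'E'
from lib import *
where(FX)
E
```

```text
tool_pos: [607.2, 127.7, 202.8]
contact_force: [-0.1, 0.8, -4.9]
tool_pos: [607.3, 127.8, 196.9]
tcp_rot: [2.598, 0.0, 1.722]
contact_force: [-0.6, 1.6, -5.6]
grasp [-30.8, -0.2, 213.2] F [-0.6  1.6 -5.6] w 35.2 ff 30.0 t 15.38 j [ 0.06  0.3   1.82  0.1   0.48 -0.17]
```

Past the lip height with no contact, so I'll keep lowering.

```bash
python3 -m crank '[[0,-0.0015,0.0026,0,0,0],[0,-0.0015,0.0026,0,0,0],[0,-0.0015,0.0026,0,0,0],[0,-0.0015,0.0026,0,0,0],[0,-0.0015,0.0026,0,0,0]]'| grep -E 'pos|ct_force'; python3 -m crank '[[0,-0.0015,0.0026,0,0,0],[0,-0.0015,0.0026,0,0,0],[0,-0.0015,0.0026,0,0,0],[0,-0.0015,0.0026,0,0,0],[0,-0.0015,0.0026,0,0,0]]'| grep -E 'pos|ct_force'; python3 -m crank '[[0,-0.0025,0.0042,0,0,0],[0,-0.0025,0.0042,0,0,0],[0,-0.0025,0.0042,0,0,0],[0,-0.0015,0.0026,0,0,0],[0,0,0,0,0,0]]'| grep -E 'pos|ct_force';python3 - <<'E'
from lib import *
where(FX)
E
```

```text
tool_pos: [607.7, 127.8, 181.9]
contact_force: [0.8, 0.7, -5.4]
tool_pos: [608.0, 127.8, 166.9]
contact_force: [-0.5, -0.3, -4.9]
tool_pos: [608.0, 127.9, 149.1]
contact_force: [0.4, 0.3, -5.3]
grasp [-30.0, -0.2, 165.4] F [ 0.4  0.3 -5.3] w 35.3 ff 30.0 t 17.25 j [ 0.06  0.37  1.87  0.14  0.36 -0.2 ]
```

```bash
python3 -m crank '[[0,-0.022,-0.0135,0,0,0],[0,-0.028,-0.0172,0,0,0],[0,-0.028,-0.0172,0,0,0],[0,-0.028,-0.0172,0,0,0],[0,0,-0.02,0.13,0,0]]'| grep -E 'pos|ct_force'; python3 -m crank '[[0,0,-0.02,0.138,0,0],[0,0,-0.02,0.138,0,0],[0,0,0,0.138,0,0],[0,0,0,0,0,0.136],[0,0,0,0,0,0.136]]'| grep -E 'pos|ct_force'; python3 -m crank '[[0,0,0,0,0,0.136],[0,0,0,0,0,0]]'| grep -E 'rot|pos|ct_force';python3 - <<'E'
from lib import *
where(CR); go(W(CR,[0,0,150]),tool(CR,np.pi/2,0))
E
```

```text
tool_pos: [467.5, 106.8, 166.8]
contact_force: [1.4, 2.3, -5.6]
tool_pos: [463.5, 105.2, 208.9]
contact_force: [-0.2, -0.8, -4.2]
tool_pos: [463.0, 105.2, 209.1]
tcp_rot: [-3.139, 0.0, 1.316]
contact_force: [0.2, 0.6, -4.5]
grasp [-92.8, 310.3, 228.1] F [ 0.2  0.6 -4.5] w 35.5 ff 30.0 t 18.75 j [0.06 0.27 1.68 0.   1.19 0.32]
turn [-0.003  0.     0.001] shift_now(mm) [-310.4   92.8   77.9] shift_after_turn [-310.3   92.9   78.1] F [ 0.2  0.6 -4.5] w 35.5 t 18.75
```

```bash
python3 -m crank '[[-0.05,0.015,0,0,0,0],[-0.052,0.0155,0,0,0,0],[-0.052,0.0155,0,0,0,0],[-0.052,0.0155,0,0,0,0],[-0.052,0.0155,0,0,0,0]]'| grep -E 'pos|ct_force'; python3 -m crank '[[-0.045,0.013,0.02,0,0,0],[-0.007,0.003,0.03,0,0,0],[0,0,0,0,0,0],[0,0,0,0,0,0]]'| grep -E 'rot|pos|ct_force';python3 - <<'E'
from lib import *
import cv2
where(CR); go(W(CR,[0,0,100]),tool(CR,np.pi/2,0))
C=cams(); o=[]
for n,x,y in(("top",335,225),("side",305,120)):
    c=C[n]["im"][y:y+100,x:x+65]; c=cv2.resize(c,None,fx=6,fy=6,interpolation=2); o.append((255*(c/255.)**.5).astype('uint8'))
cv2.imwrite("pics/e.png",np.hstack(o))
for z in(75,):
  for y in(-76,-60,60,76): print(y,proj(C["top"],W(CR,[0,y,z])),proj(C["side"],W(CR,[0,y,z])))
E
```

```text
tool_pos: [471.9, -165.9, 209.0]
contact_force: [0.5, 1.3, -5.6]
tool_pos: [474.2, -218.0, 159.6]
tcp_rot: [-3.138, 0.001, 1.316]
contact_force: [-0.4, -0.6, -4.6]
grasp [-0.2, 0.5, 178.6] F [-0.4 -0.6 -4.6] w 35.4 ff 30.0 t 19.88 j [-0.58  0.4   1.63 -0.    1.11 -0.32]
turn [-0.003  0.001  0.002] shift_now(mm) [-0.3  0.5 78.6] shift_after_turn [-0.4  0.2 78.6] F [-0.4 -0.6 -4.6] w 35.4 t 19.88
-76 [[424.75862587 289.19063176]] [[350.89425582 156.05004763]]
-60 [[418.55957754 287.502616  ]] [[349.35516518 158.88394382]]
60 [[372.18463244 274.87460696]] [[336.96949714 181.68942174]]
76 [[366.01698419 273.19514151]] [[335.19650043 184.95400441]]
```

View pics/e.png

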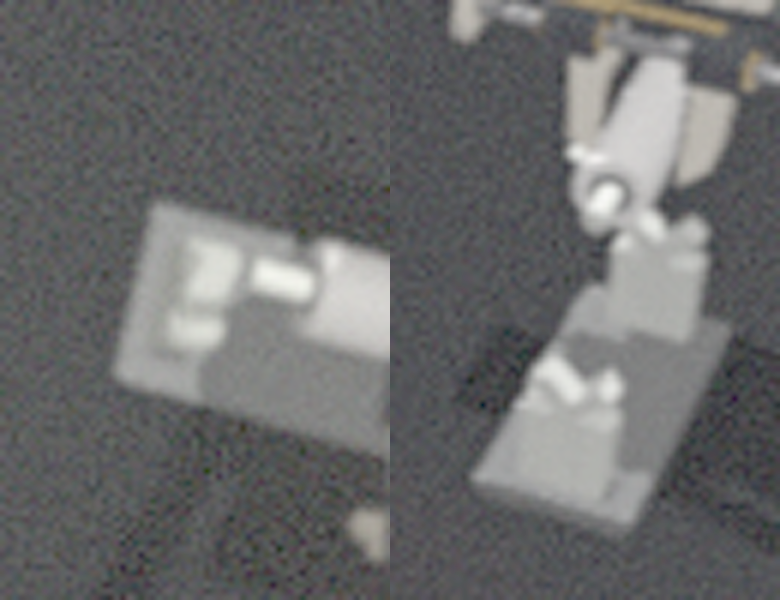

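Run:
```python
from lib import *
C=cams()
for y in(50,55,73,78): print(y,proj(C["top"],W(CR,[-.2,y+.5,178.6])),proj(C["side"],W(CR,[-.2,y+.5,178.6])))
```

```text
50 [[388.18664259 273.74289237]] [[342.1379499  150.54212567]]
55 [[386.0447892  273.16022872]] [[341.57225993 151.52239768]]
73 [[378.33778699 271.06363793]] [[339.50894518 155.09787154]]
78 [[376.19797189 270.48152876]] [[338.92822929 156.10418165]]
```

The crop shows the roller parallel above the cradle, with its axle end at about u=377 in the top view. That puts it about 1.5 mm towards -y, so I'll correct that and lower.

```bash
python3 -m crank '[[0.0013,0,0.02,0,0,0],[0,0,0.025,0,0,0],[0,0,0.025,0,0,0],[0,0,0.012,0,0,0],[0,0,0,0,0,0]]'| grep -E 'pos|ct_force'; python3 -m crank '[[0,0,0.003,0,0,0],[0,0,0.003,0,0,0],[0,0,0.003,0,0,0],[0,0,0.002,0,0,0],[0,0,0,0,0,0]]'| grep -E 'pos|ct_force';python3 - <<'E'
from lib import *
where(CR);print(bot.get_obs()["moment"])
E
```

```text
tool_pos: [473.5, -216.7, 76.5]
contact_force: [-0.2, -0.6, -5.0]
tool_pos: [473.4, -217.0, 65.4]
contact_force: [-0.4, -0.3, -5.5]
grasp [-1.2, 1.3, 84.4] F [-0.4 -0.3 -5.5] w 35.3 ff 30.0 t 21.32 j [-0.58  0.52  1.74 -0.    0.89 -0.32]
[-0.05330143 -0.05952057  0.00726469]
```

```bash
python3 -m crank '[[0,0,0.0015,0,0,0],[0,0,0.0015,0,0,0],[0,0,0.0015,0,0,0],[0,0,0.001,0,0,0],[0,0,0,0,0,0]]'| grep -E 'pos|ct_force'
```

```text
tool_pos: [473.5, -217.0, 60.0]
contact_force: [-0.1, 0.3, -5.1]
```

```bash
python3 -m crank '[[0,0,0.001,0,0,0],[0,0,0.001,0,0,0],[0,0,0,0,0,0]]'| grep -E 'pos|ct_force'
```

```text
tool_pos: [474.0, -217.3, 58.6]
contact_force: [1.8, -0.8, -0.0]
```

```bash
python3 -m crank '[[0,0.0007,0.001,0,0,0],[0,0,0.001,0,0,0],[0,0,0,0,0,0]]'| grep -E 'pos|ct_force'
python3 - <<'E'
from lib import *
where(CR);print(bot.get_obs()["moment"])
E
```

```text
tool_pos: [474.6, -217.4, 57.9]
contact_force: [-2.8, 2.4, 14.8]
grasp [0.1, 1.2, 76.9] F [-2.8  2.4 14.8] w 35.3 ff 30.1 t 22.7 j [-0.58  0.54  1.74 -0.    0.87 -0.32]
[ 0.45545969  0.42499851 -0.45228158]
```

Run:
```python
from lib import *
import cv2
C=cams(); o=[]
for n,x,y in(("top",335,225),("side",305,120)):
    c=C[n]["im"][y:y+100,x:x+65]; c=cv2.resize(c,None,fx=6,fy=6,interpolation=2); o.append((255*(c/255.)**.5).astype('uint8'))
cv2.imwrite("pics/f.png",np.hstack(o))
```

```text
(no output)
```

View pics/f.png

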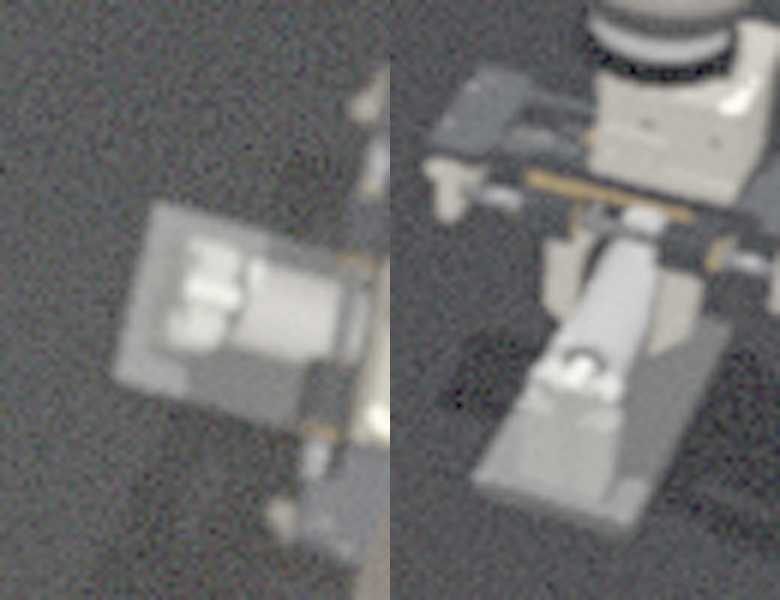

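The view shows the +y axle end down in its V and the barrel between the blocks. I'll relieve the preload, nudge it +1.5 mm lengthwise and check the forces.

```bash
python3 -m crank '[[0,0,-0.0008,0,0,0],[0.0008,0,0,0,0,0],[0.0007,0,0,0,0,0],[0,0,0,0,0,0]]'| grep -E 'pos|ct_force'
python3 - <<'E'
from lib import *
where(CR);print(bot.get_obs()["moment"])
E
```

```text
tool_pos: [474.6, -217.2, 58.0]
contact_force: [-2.8, -5.3, 8.1]
grasp [0.1, 1.4, 77.0] F [-2.8 -5.3  8.1] w 35.2 ff 30.1 t 23.3 j [-0.57  0.54  1.74 -0.01  0.87 -0.31]
[-0.72602122  0.58051357 -0.44616116]
```

```bash
python3 -m crank '[[-0.001,0,-0.0003,0,0,0],[0,0,0,0,0,0]]'| grep -E 'pos|ct_force';python3 -m crank '[[0,0,0,0,0,0],[0,0,0,0,0,0],[0,0,0,0,0,0]]' 70| grep -E 'pos|ct_force|width'; python3 -m crank '[[0,0,-0.02,0,0,0],[0,0,-0.05,0,0,0],[0,0,-0.05,0,0,0],[0,0,-0.05,0,0,0],[0,0,-0.03,0,0,0]]'; python3 -m crank '[[0.06,0,0,0,0,0],[0.06,0,0,0,0,0],[0.05,-0.03,0,0,0,0],[0,-0.03,0,0,0,0],[0,0,0,0,0,0]]'
python3 - <<'E'
from lib import *
import cv2
C=cams(); o=[]
for n,x,y in(("top",345,240),("side",305,130)):
    c=C[n]["im"][y:y+85,x:x+90]; c=cv2.resize(c,None,fx=4.4,fy=4.4,interpolation=2); o.append((255*(c/255.)**.5).astype('uint8'))
cv2.imwrite("pics/g.png",np.hstack(o))
for y in(-78,-55,0,55,78): print(y,proj(C["top"],W(CR,[0,y,75])).round(1),proj(C["side"],W(CR,[0,y,75])).round(1))
E
```

```text
tool_pos: [474.6, -217.3, 58.0]
contact_force: [-0.5, -0.2, 6.2]
tool_pos: [474.1, -216.6, 57.0]
contact_force: [-0.3, 0.6, -0.8]
grip_width: 60.9
time: 24.55
tool_pos: [475.7, -217.0, 259.8]
tcp_rot: [-3.14, 0.002, 1.315]
contact_force: [-0.2, -0.6, 0.9]
grip_width: 64.2
finger_force: 0.0
time: 25.18
tool_pos: [459.0, -36.0, 257.5]
tcp_rot: [-3.136, 0.001, 1.317]
contact_force: [0.6, 0.3, -0.8]
grip_width: 64.5
finger_force: 0.0
-78 [[425.5 289.4]] [[351.1 155.7]]
-55 [[416.6 287. ]] [[348.9 159.8]]
0 [[395.3 281.2]] [[343.4 169.9]]
55 [[374.1 275.4]] [[337.5 180.7]]
78 [[365.2 273. ]] [[335.  185.4]]
```

View pics/g.png

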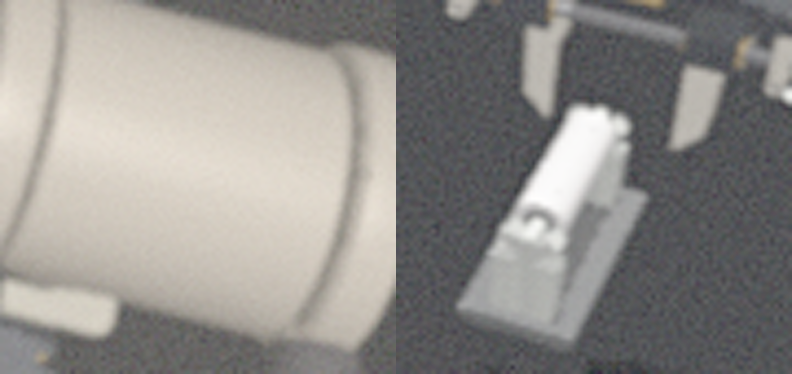

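The side view shows the roller lying in both Vs and the fingers clear. I'll move the arm aside for one final check.

```bash
python3 -m crank '[[0.05,0,-0.01,0,0,0],[0.05,0,-0.01,0,0,0],[0.05,0,-0.01,0,0,0],[0,0,0,0,0,0],[0,0,0,0,0,0]]'
python3 - <<'E'
from lib import *
import cv2
C=cams(); o=[]
for n,x,y in(("top",345,240),("side",245,130)):
    c=C[n]["im"][y:y+120,x:x+90]; c=cv2.resize(c,None,fx=4.4,fy=4.4,interpolation=2); o.append((255*(c/255.)**.5).astype('uint8'))
cv2.imwrite("pics/h.png",np.hstack(o))
E
```

```text
time: 25.9
tool_pos: [498.8, 107.1, 286.5]
tcp_rot: [-3.136, 0.002, 1.314]
contact_force: [-0.5, -0.7, -0.1]
grip_width: 64.1
finger_force: 0.0
```

View pics/h.png

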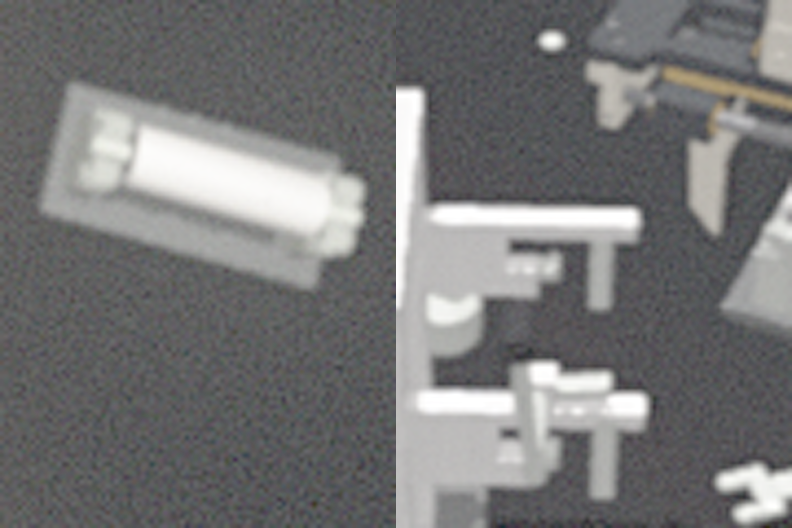

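The roller is seated between both V-blocks with its axle ends in the Vs. The lever is still upright and the robot is touching nothing.

```bash
python3 -c "
from plant import bot
print(bot.close_job())"
```

```text
the job is handed in; nothing more can be done
None
```

The roller is seated by its axle ends in the V-blocks and released, the lever is left open just past upright, and I handed the job in at about 26 s of the 64 s limit; no verdict came back.

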